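# Sieve the tokens out of the pocket clutter on the hall shelf

## Robot

A 6-joint arm with a two-finger parallel gripper is mounted at the origin on the work surface. World frame = base frame: x ahead of the robot, y to its left, z up, the work surface at z = 0. Lengths are in m, angles in degrees, forces in N, time in s.
With the tool pointing down it reaches from about 0.4 to 0.825 m from the base axis. Payload 7 kg.
Tool frame: the origin (TCP) lies midway between the tips of the shut fingers; the grasp point (between the pads) lies r.tcp_to_grasp behind it (r.tcp_to_grasp is the distance from the TCP to the grasp point, in m); x points along the fingers, y is the direction in which the jaws open and shut, and the axes are right-handed (so a half turn about x gives the same grasp; the last joint's range is limited). The gripper opens to 88 mm and grips with 3 to 60 N. Pads are 19 mm wide; open, the fingers measure 130 mm over their backs; the gripper's body (78 mm by 193 mm) begins 47 mm behind the grasp point.
Start: joints at [-55.457, 20.546, 0.682, 0, -70.136, -16.507], TCP at [0.209, -0.642, 0.227] pointing down, gripper open.
Joint ranges: [-176.03, 176.03], [-82.01, 121.73], [-58.28, 71.71], [-173.87, 95.51], [-174.79, -0.11], [-173.66, 173.66]. Speed limits (degrees/s): [136.94, 136.94, 172.46, 180, 180, 180].

## Interface

Orientations are given as [roll, pitch, yaw] about the fixed x, y, z axes, in that order (R = Rz(yaw) Ry(pitch) Rx(roll)).
In Python, from plant import r gives the robot as it stands.
- The arm moves only by the tool carry_out, never from a script. Its argument "moves" is a list of rows, each a list of 7 numbers: the shift along the world's x, y, z in mm, then the turn, a rotation vector about the world's x, y, z in rad, then the opening in per cent of the stroke, from 0 (shut) to 100 (fully open). In form: [[x, y, z, wx, wy, wz, claw], ...]. A call has 1 to 5 rows; each row is the pose to reach, as a shift and turn from the pose commanded when the call began; what a row does not reach only later rows make up. A row lasts 1/10 s, in which the tool goes at most 50 mm and 8.59 degrees, less where a joint would pass 70% of its speed; a pose out of reach is approached as far as the arm can. A call with a gripper value outside its range is refused whole. The fingers move at their own pace and stop on an object; "squeeze" is the grip in N (left out, the last holds). Time passes only in rows, so rows that repeat a pose let the fingers close. It gives the time, the measured TCP pose, the force and the opening at its end, in the units of the state.
- r.get_state(): the state, without advancing time (a new reading comes with each control period).
- r.capture(name): name is "scene" or "side" or "wrist"; returns the picture (384x512x3 uint8, blue, green, red); there is no depth.
- r.camera_params(name): a dict with "K" (3x3 intrinsics, pixels), "D" ([k1, k2, p1, p2, k3] as OpenCV has them; the pictures are not rectified), "rvec" (rotation vector, rad) and "tvec" (3), from world to camera coordinates, as OpenCV has them. Camera axes: x right, y down, z forward; pixel columns grow to the right and rows downward; lengths in m; the calibration is good to about 2 mm. A picture is of the moment at which its call begins: read the wrist's pose just before it. camera_params takes no time and is no camera call; for the wrist camera it gives the pose at the moment of the call.
- r.close_job(): hands the job in, once; it reports no verdict.
The state is a dict: "time_s": time; "joints": joint angles; "qd": joint speeds; "joint_torque": joint torques, N m; "tcp_pos": TCP position; "eef_rot": TCP orientation; "contact_force": force on the tool from outside, world axes, zero at the start; "moment": the same for the moment, N m; "gripper_width": finger opening in m.
Only numpy, scipy, OpenCV 4.12 (cv2) and the standard library are available. Lean on these libraries where they do the work, as an engineer would, in place of code of your own. Each camera call takes 0.05 s, during which the arm holds its last target. There are 200 camera calls.

## Task

Flip the shelf's front fully down. Then lift the sieve, hold it over the steel key bowl and shake it side to side until all four brass tokens have dropped through into the bowl while the black fob and the yellow clip stay in the sieve. Finally set the sieve, with the fob and the clip still in it, back down level on the shelf floor and let go; leave the bowl standing on the shelf floor and do not knock the pen cup or the sunglasses clip about.

Things in the scene. Friction and masses are not known exactly. Their poses are not given: they have to be found in the camera images.
- shelf: White oak wall shelf, fixed. Origin on the work surface under its middle; x away from the robot (to its back board), y left along it, z up. Floor top 60 mm above the origin; inside 260 mm deep (x +-130), 840 mm wide (y +-420), open above. End panels rise 85 mm, back board 70 mm above the floor; a low wall (top 124 mm above the origin, from x 145) stands behind.
- front (a joint): Hinge of the flip-down front (rad): 0 = upright, 1.57 = fully down, level with the shelf floor, towards the robot. Damped, with a little friction: it stays put within about 0.15 rad of upright; pulled well past that (0.4) it sinks fully down by itself in about 2 s. While up, it blocks a gripper from the sieve's grip.
- front_hinge (a point): Middle of the front's hinge line (along the shelf's y; at x -137.5, z 52.5 mm of the shelf). The front is an oak board 870 mm wide and 15 mm thick, its top edge 85 mm from this line.
- front_edge (a point): Middle of the top edge of the flip-down front, mid-thickness (moves with it).
- sieve: Loose open aluminium tray, 180 long (x), 122 wide (y), 34 mm high, walls and plate 4 mm, 0.20 kg. Origin at the centre of its underside, z up; its grip is at the -x end, to the robot. Plate blind from x -86 to -28 mm, then 3 x 3 square holes of 30 mm with 12 mm lands. Tokens lie flat on the lands' crossings and stay until shaken off; friction on the plate about 0.3.
- sieve_mesh (a point): Centre of the perforated part (114 x 114 mm) of the sieve's floor, on its underside (x 29 mm of the sieve).
- sieve_grip (a point): Centre of the sieve's black grip: flat bar 96 (along the sieve's y) x 36 x 14 mm thick on two straps rising from the tray's rear wall, leaning away from the tray 25 degrees from vertical along (-0.423, 0, 0.906) of the sieve. Flat faces look along +-(0.906, 0, 0.423): pinch across the 14 mm, fingers pointing down along the lean. Centre at x -112.5, z 82.6 mm of the sieve.
- bowl: Loose stainless steel key bowl, 208 mm across the rim, 60 mm high, mass 0.4 kg, inner floor 5 mm up and about 90 mm across. Origin at the centre of its underside, z up.
- fob: Loose black plastic car fob 64 x 40 x 14 mm (x, y, z), in the sieve. Origin at the centre of its underside. Too large for the holes.
- clip: Loose yellow plastic bag clip 64 x 36 x 19 mm (x, y, z), in the sieve. Origin at the centre of its underside. Too large for the holes.
- token0: Loose brass trolley token, a disc 24 mm across and 4 mm thick, 14 g; starts in the sieve. Origin at the centre of its underside.
- token1: Loose brass trolley token, a disc 24 mm across and 4 mm thick, 14 g; starts in the sieve. Origin at the centre of its underside.
- token2: Loose brass trolley token, a disc 24 mm across and 4 mm thick, 14 g; starts in the sieve. Origin at the centre of its underside.
- token3: Loose brass trolley token, a disc 24 mm across and 4 mm thick, 14 g; starts in the sieve. Origin at the centre of its underside.
- pen_cup: White ceramic pen cup 76 mm across and 95 mm high with pens up to 145 mm, near one end of the shelf; leave alone. Origin at the centre of its underside.
- sun_clip: Aluminium sunglasses clip with spring jaws, 80 x 30 x 25 mm, lying near the other end of the shelf; leave alone. Origin at the centre of its underside.
Things that resemble listed ones, but are neither listed nor needed, are in the scene too. Of the things like the clip, leave any that is turquoise; of the rest the larger one is meant.

How it is judged:
By the outcome, as a careful person would: the job done as asked, in the order asked, and still so for the second after the job is handed in, with the robot touching nothing.
It also fails if it takes over 67 s, if anything falls off the work surface, if the arm or the gripper's body presses on something with over 40 N, if the wrist force passes 120 N, or if a joint passes its speed limit or range.

## Working session

There is one attempt and no reset: what is moved stays moved. The work goes in short steps, Python scripts to look and compute and a tool call to move; the robot and the scene stay as the last step left them, time stands still between calls to the robot, and variables do not carry over. Pictures are saved under pics/ and viewed, about 8 in all and at most 12, crops included, and the job is handed in when it is done.

Besides the shell and the picture viewer there is one more tool, called after "Call:" by a JSON object that holds its "fn" and its "kwargs". carry_out: Moves the arm, as the interface text tells. Its arguments: {"type":"object","properties":{"moves":{"type":"array"},"squeeze":{"type":"number"}},"required":["moves"]}

```bash
mkdir -p pics; ls
python3 - <<'E'
from plant import r
import cv2, numpy as np
s=r.get_state(); print(s['time_s'],s['tcp_pos'],s['eef_rot'],s['gripper_width'],r.tcp_to_grasp)
for n in('scene','side'):
    cv2.imwrite(f'pics/{n}0.png',r.capture(n)); p=r.camera_params(n); R=cv2.Rodrigues(np.array(p['rvec'],float))[0]
    print(n,(-R.T@np.array(p['tvec']).ravel()).round(3),R[2].round(3),np.array(p['K'])[0,0])
a=np.hstack([cv2.imread('pics/scene0.png'),cv2.imread('pics/side0.png')])
E
```

```text
pics
0.0 [ 0.20878346 -0.64136619  0.22562446] [ 95.57421073  89.90360798 113.60466592] 0.08743423080423436 0.0188
scene [1.179 0.083 0.904] [-0.614 -0.043 -0.788] 400.25383502254255
side [ 0.348 -0.635  0.978] [ 0.183  0.595 -0.783] 397.75389748954916
```

View pics/scene0.png

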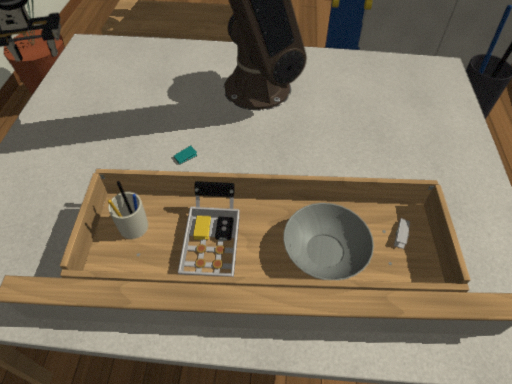

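View pics/side0.png

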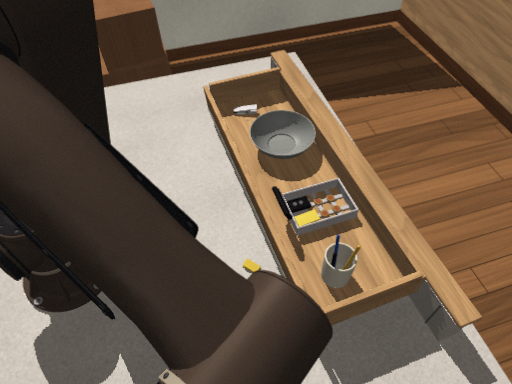

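The scene camera looks back at the robot (image right = +y). The pen cup is at (128,215), the sieve at (210,240) with its grip at (214,189), the bowl at (328,240) and the sunglasses clip at (402,233). There are three clip-like things: a turquoise one on the table at scene (185,155), a small yellow one on the table at side (252,265), and a larger yellow one in the sieve at scene (203,227). The one in the sieve fits the description. An enlarged crop will confirm it and give pixels for measuring.

```bash
cat > h.py <<'E'
import cv2, numpy as np
from plant import r
def ray(n,uv,P=None):
    p=P or r.camera_params(n); R=cv2.Rodrigues(np.array(p['rvec'],float))[0]; t=np.array(p['tvec'],float).ravel()
    q=cv2.undistortPoints(np.array(uv,float).reshape(-1,1,2),np.array(p['K'],float),np.array(p['D'],float)).reshape(-1,2)
    return -R.T@t, np.c_[q,np.ones(len(q))]@R
def atz(n,uv,z):
    c,d=ray(n,uv); return c+d*((z-c[2])/d[:,2])[:,None]
def proj(n,X):
    p=r.camera_params(n); return cv2.projectPoints(np.array(X,float).reshape(-1,1,3),np.array(p['rvec'],float),np.array(p['tvec'],float),np.array(p['K'],float),np.array(p['D'],float))[0].reshape(-1,2)
E
python3 - <<'E'
import cv2,numpy as np
a=cv2.imread('pics/scene0.png')
c1=cv2.resize(a[165:295,60:260],None,fx=4,fy=4,interpolation=cv2.INTER_CUBIC)[:, :800]
c2=a[165:295,260:470]
cv2.imwrite('pics/c1.png',c1)
cv2.imwrite('pics/c2.png',cv2.resize(c2,None,fx=3.8,fy=3.8,interpolation=cv2.INTER_CUBIC))
E
```

```text
(no output)
```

View pics/c1.png

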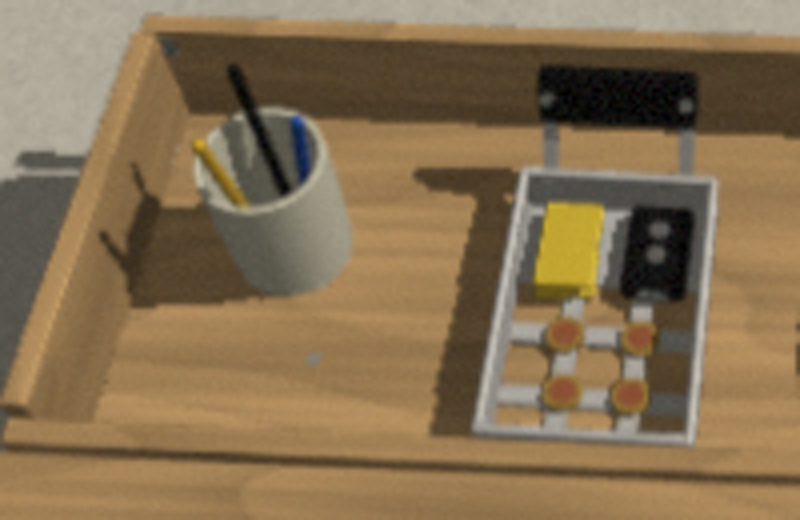

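View pics/c2.png

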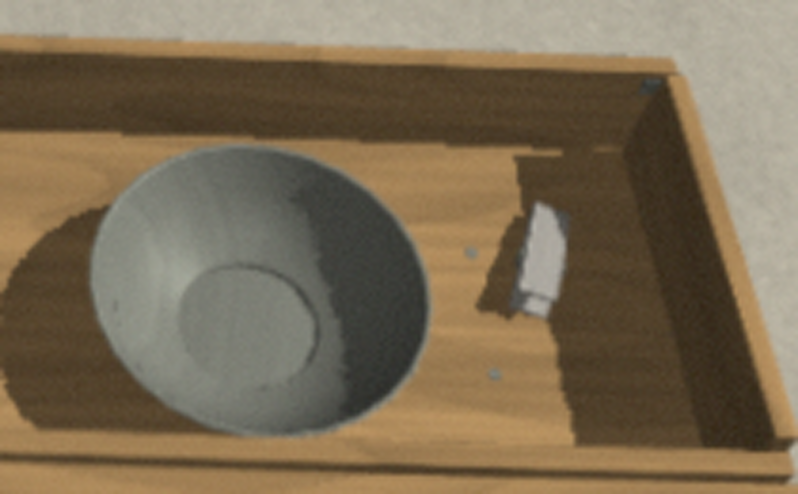

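Run:
```python
from h import *
from scipy.optimize import least_squares
A=lambda p:np.array(p,float)/4+[60,165]
B=lambda p:np.array(p,float)/3.8+[260,165]
f=atz('scene',[A([148,15]),B([672,60])],.1375); print('front outer top',f.round(4),np.linalg.norm(f[1]-f[0]))
s=atz('scene',A([[522,168],[717,178],[693,443],[474,435]]),.094); print('sieve',s.round(4),s.mean(0),[np.linalg.norm(s[i]-s[i-1]).round(4) for i in range(4)])
b=atz('scene',B([[90,275],[430,300],[245,146],[290,436],[345,188],[150,395],[120,210],[395,385]]),.12)
o=least_squares(lambda q:np.hypot(*(b[:,:2]-q[:2]).T)-q[2],[.6,.1,.1]);print('bowl',o.x,o.fun.round(4))
print('bowl floor',atz('scene',B([[248,325]]),.065))
d=(f[1]-f[0])[:2];print('yaw shelf',np.degrees(np.arctan2(-d[0],d[1])))
for i,j in((0,3),(1,2)):
    e=s[j]-s[i];print('sieve yaw',np.degrees(np.arctan2(e[1],e[0])))
e=s[1]-s[0];print(np.degrees(np.arctan2(-e[0],e[1])))
print('cup rim c',atz('scene',A([[262,160]]),.155),'sun',atz('scene',B([[540,260]]),.07))
print('panel corners', atz('scene',np.r_[A([[8,410]]).reshape(-1,2),B([[785,440]])],.145))
```

```text
front outer top [[ 0.5488 -0.3646  0.1375]
 [ 0.5019  0.4978  0.1375]] 0.8636643163631464
sieve [[ 0.6128 -0.1154  0.094 ]
 [ 0.6084  0.0062  0.094 ]
 [ 0.788   0.013   0.094 ]
 [ 0.7951 -0.1083  0.094 ]] [ 0.70109928 -0.05112441  0.094     ] [np.float64(0.1825), np.float64(0.1217), np.float64(0.1798), np.float64(0.1214)]
bowl [0.69195153 0.21938011 0.09974565] [ 0.0013  0.0035  0.0041 -0.0011 -0.0042  0.0015 -0.0034 -0.0017]
bowl floor [[0.6876454  0.22201989 0.065     ]]
yaw shelf 3.113669380042259
sieve yaw 2.242817644781803
sieve yaw 2.158314574557855
2.0906403835793794
cup rim c [[ 0.66490261 -0.25136372  0.155     ]] sun [[0.62440389 0.41316514 0.07      ]]
panel corners [[ 0.83064377 -0.34405193  0.145     ]
 [ 0.78054333  0.50569482  0.145     ]]
```

The crop confirms it: the yellow clip in the sieve is the large one, the fob is beside it, and four tokens sit on the crossings. The measured sizes match those given: front 864 vs 870 mm, sieve 181x122 mm. Next I'll plan the tool poses.

```bash
cat >> h.py <<'E'
from scipy.spatial.transform import Rotation as Ro
def tool():
    s=r.get_state(); return np.array(s['tcp_pos']),Ro.from_euler('xyz',s['eef_rot'],degrees=True)
def graspR(yaw,lean=25,sign=1):
    a=np.radians(lean); x=np.array([np.sin(a),0,-np.cos(a)]); y=sign*np.array([np.cos(a),0,np.sin(a)])
    return Ro.from_euler('z',yaw,degrees=True)*Ro.from_matrix(np.c_[x,y,np.cross(x,y)])
E
python3 - <<'E'
from h import *
p,R=tool(); print(p,R.as_matrix().round(3))
for s in(1,-1):
  for l in (0,25):
    G=graspR(2.2,l,s); print(s,l,(G*R.inv()).as_rotvec().round(3))
t=np.array([.58,.09,.2]);print((t-p)*1000)
g=np.array([.701,-.051,.06])+Ro.from_euler('z',2.2,degrees=True).apply([-.1125,0,.0826]);print('grip',g)
print(proj('scene',[g]),'crop1',(proj('scene',[g])-[60,165])*4)
E
```

```text
[ 0.20882503 -0.64142137  0.22571017] [[-0.001 -0.31   0.951]
 [ 0.001  0.951  0.31 ]
 [-1.     0.002 -0.   ]]
1 0 [-2.000e-03  1.000e-03 -1.847e+00]
1 25 [ 0.412 -0.287 -1.814]
-1 0 [-1.000e-03 -1.000e-03  1.294e+00]
-1 25 [-0.268 -0.385  1.273]
[371.17497293 731.42137191 -25.71017103]
grip [ 0.58858292 -0.05531863  0.1426    ]
[[214.60148693 189.17890853]] crop1 [[618.40594773  96.7156341 ]]
```

Call:
{"fn": "carry_out", "kwargs": {"moves": [[18,36,0,0,0,0.065,0],[37,73,0,0,0,0.13,0],[56,110,0,0,0,0.195,0],[74,146,0,0,0,0.26,0],[93,183,0,0,0,0.323,0]]}}

```text
time_s: 0.6
tcp_pos: [0.3022, -0.4572, 0.2262]
eef_rot: [91.5, 90.0, 128.2]
contact_force: [1.4, -0.7, -0.5]
gripper_width: 0.0532
```

Call:
{"fn": "carry_out", "kwargs": {"moves": [[18,36,0,0,0,0.065,0],[37,73,0,0,0,0.13,0],[56,110,0,0,0,0.195,0],[74,146,0,0,0,0.26,0],[93,183,0,0,0,0.323,0]]}}

```text
time_s: 1.1
tcp_pos: [0.3952, -0.2742, 0.2265]
eef_rot: [67.8, 90.0, 123.0]
contact_force: [1.7, -0.2, 0.8]
gripper_width: 0.0131
```

Call:
{"fn": "carry_out", "kwargs": {"moves": [[18,36,0,0,0,0.065,0],[37,73,0,0,0,0.13,0],[56,110,0,0,0,0.195,0],[74,146,0,0,0,0.26,0],[93,183,0,0,0,0.323,0]]}}

```text
time_s: 1.6
tcp_pos: [0.4881, -0.0912, 0.2265]
eef_rot: [68.6, 90.0, 142.4]
contact_force: [1.1, -0.2, 0.1]
gripper_width: 0.0007
```

Call:
{"fn": "carry_out", "kwargs": {"moves": [[18,36,0,0,0,0.065,0],[37,73,0,0,0,0.13,0],[56,110,0,0,0,0.195,0],[74,146,0,0,0,0.26,0],[92,182,0,0,0,0.323,0]]}}

```text
time_s: 2.1
tcp_pos: [0.5802, 0.0908, 0.2263]
eef_rot: [101.2, 90.0, -166.5]
contact_force: [1.1, 0.1, 0.8]
gripper_width: -0.0001
```

Call:
{"fn": "carry_out", "kwargs": {"moves": [[0,0,-30,0,0,0,0],[0,0,-60,0,0,0,0],[0,0,-90,0,0,0,0],[0,0,-118,0,0,0,0],[0,0,-118,0,0,0,0]]}}

```text
time_s: 2.6
tcp_pos: [0.5771, 0.0882, 0.1044]
eef_rot: [108.1, 89.6, -159.9]
contact_force: [-0.6, -0.1, -0.0]
gripper_width: 0.0003
```

Call:
{"fn": "carry_out", "kwargs": {"moves": [[-10,0,0,0,0,0,0],[-20,0,0,0,0,0,0],[-28,0,0,0,0,0,0],[-36,0,0,0,0,0,0],[-44,0,0,0,0,0,0]]}}

```text
time_s: 3.1
tcp_pos: [0.5365, 0.0895, 0.1099]
eef_rot: [-73.2, 89.8, 18.9]
contact_force: [4.4, -0.8, -1.5]
gripper_width: 0.0005
```

Call:
{"fn": "carry_out", "kwargs": {"moves": [[-10,0,0,0,0,0,0],[-20,0,0,0,0,0,0],[-30,0,0,0,0,0,0],[-40,0,0,0,0,0,0],[-45,0,0,0,0,0,0]]}}

```text
time_s: 3.6
tcp_pos: [0.489, 0.0888, 0.1083]
eef_rot: [101.1, 89.9, -166.8]
contact_force: [-0.1, -0.6, 0.8]
gripper_width: 0.0004
```

Call:
{"fn": "carry_out", "kwargs": {"moves": [[0,0,40,0,0,0,10],[0,0,80,0,0,0,30],[0,0,112,0,0,0,55],[0,0,112,0,0,0,55]]}}

```text
time_s: 4.0
tcp_pos: [0.4926, 0.09, 0.225]
eef_rot: [-68.2, 89.6, 23.9]
contact_force: [0.8, 0.6, 0.2]
gripper_width: 0.0269
```

Run:
```python
from h import *
p,R=tool(); G=graspR(2.2,25,-1); print((G*R.inv()).as_rotvec().round(3))
d=G.as_matrix()[:,0]; g=np.array([.5886,-.0553,.1426])+r.tcp_to_grasp*d
print(p,g,((g-.09*d)-p)*1000, d*90); cv2.imwrite('pics/s1.png',r.capture('scene'))
```

```text
[ 0.014 -0.43   0.001]
[0.49262076 0.08996804 0.22502153] [ 0.59653937 -0.054995    0.12556141] [  65.91099763 -146.42314325  -17.89241314] [ 38.00760811   1.46010502 -81.56770083]
```

View pics/s1.png

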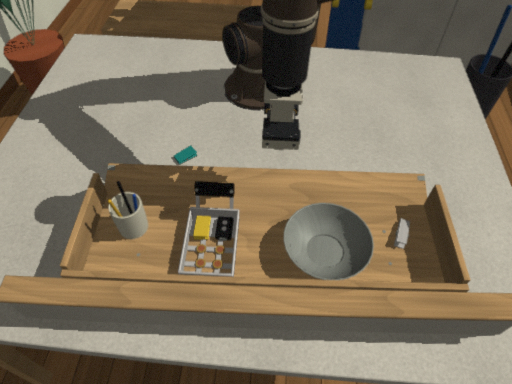

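The front is down (oak now reaches to row ~167) and the sieve hasn't moved. Next I'll go to the pregrasp and approach along the lean.

Call:
{"fn": "carry_out", "kwargs": {"moves": [[14,-30,0,0.003,-0.087,0,55],[28,-60,0,0.006,-0.174,0,55],[42,-90,-5,0.009,-0.26,0,55],[56,-120,-10,0.012,-0.345,0,55],[67,-147,-18,0.014,-0.43,0,55]]}}

```text
time_s: 4.55
tcp_pos: [0.5575, -0.0587, 0.2017]
eef_rot: [-90.2, 65.2, 1.9]
contact_force: [0.8, -0.5, -0.5]
gripper_width: 0.0484
```

Call:
{"fn": "carry_out", "kwargs": {"moves": [[0,0,0,0,0,0,55],[0,0,0,0,0,0,55]]}}

```text
time_s: 4.75
tcp_pos: [0.5564, -0.0588, 0.2009]
eef_rot: [-90.3, 65.6, 1.7]
contact_force: [0.3, -0.9, -0.0]
gripper_width: 0.0481
```

Run:
```python
from h import *
p,R=tool(); G=graspR(2.2,25,-1); print((G*R.inv()).as_rotvec().round(3)); print(r.get_state()['gripper_width'])
g=np.array([.59654,-.055,.1256]); print((g-p)*1000)
I=r.capture('wrist'); gp=np.array([.5886,-.0553,.1426]);z=Ro.from_euler('z',2.2,degrees=True)
C=[z.apply(np.array([-.423*a,b,.906*a]))+gp for a in(-.018,.018) for b in(-.048,.048)]
q=proj('wrist',C+[gp]); print(q.round())
for u in q: cv2.circle(I,tuple(int(v) for v in u),3,(0,255,0),1)
cv2.imwrite('pics/w1.png',I)
```

```text
[ 0.002 -0.01   0.004]
0.04813718703552976
[ 40.16834493   3.81527477 -75.33593807]
[[255. 138.]
 [256. 250.]
 [255. 147.]
 [256. 273.]
 [256. 205.]]
```

View pics/w1.png

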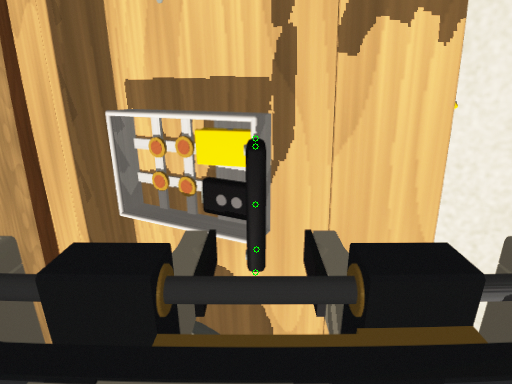

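The wrist view shows the grip edge-on at (256,140–272), exactly on the projected points and centred between the fingers. I'll approach and close.

Call:
{"fn": "carry_out", "kwargs": {"moves": [[10,1,-19,0,-0.003,0,55],[20,2,-38,0.002,-0.006,0.002,55],[30,3,-57,0.002,-0.01,0.004,55],[40,4,-75,0.002,-0.01,0.004,55],[40,4,-75,0.002,-0.01,0.004,55]]}}

```text
time_s: 5.3
tcp_pos: [0.5977, -0.0533, 0.1248]
eef_rot: [-90.2, 65.0, 2.2]
contact_force: [-1.0, -0.3, 0.2]
gripper_width: 0.0485
```

Call:
{"fn": "carry_out", "kwargs": {"moves": [[0,0,0,0,0,0,40],[0,0,0,0,0,0,25],[0,0,0,0,0,0,0],[0,0,0,0,0,0,0],[0,0,0,0,0,0,0]], "squeeze": 20}}

```text
time_s: 5.8
tcp_pos: [0.5975, -0.054, 0.1278]
eef_rot: [-90.0, 64.8, 2.3]
contact_force: [1.8, 0.6, -3.1]
gripper_width: 0.014
```

Call:
{"fn": "carry_out", "kwargs": {"moves": [[0,0,0,0,0,0,0],[0,0,0,0,0,0,0]], "squeeze": 60}}

```text
time_s: 6.0
tcp_pos: [0.5976, -0.054, 0.1275]
eef_rot: [-90.0, 64.8, 2.3]
contact_force: [-1.0, -0.1, -1.0]
gripper_width: 0.0136
```

Call:
{"fn": "carry_out", "kwargs": {"moves": [[0,0,3,0,0,0,0],[0,0,9,0,0,0,0],[0,0,19,0,0,0,0],[0,0,33,0,0,0,0],[0,0,49,0,0,0,0]]}}

```text
time_s: 6.5
tcp_pos: [0.5971, -0.0538, 0.1761]
eef_rot: [-90.0, 64.9, 2.3]
contact_force: [0.5, -0.2, -3.1]
gripper_width: 0.0137
```

Call:
{"fn": "carry_out", "kwargs": {"moves": [[0,0,14,0,0,0,0],[0,0,26,0,0,0,0],[0,0,34,0,0,0,0],[0,0,39,0,0,0,0],[0,0,41,0,0,0,0]]}}

```text
time_s: 7.0
tcp_pos: [0.5978, -0.0538, 0.2177]
eef_rot: [-90.0, 64.8, 2.3]
contact_force: [0.1, -0.1, -2.8]
gripper_width: 0.0136
```

Run:
```python
from h import *
s=r.get_state();print(s['gripper_width'],s['moment'],s['eef_rot'])
a=r.capture('scene')[150:300,150:270]; b=r.capture('side')[160:260,250:390]
cv2.imwrite('pics/l1.png',np.hstack([cv2.resize(a,(384,480)),cv2.resize(b,(416,297)).copy() if 0 else cv2.copyMakeBorder(cv2.resize(b,(416,297)),0,183,0,0,0)]))
```

```text
0.013624937326608551 [-0.02588662  2.25833233 -0.07806173] [-89.95446333  64.78094357   2.31126274]
```

View pics/l1.png

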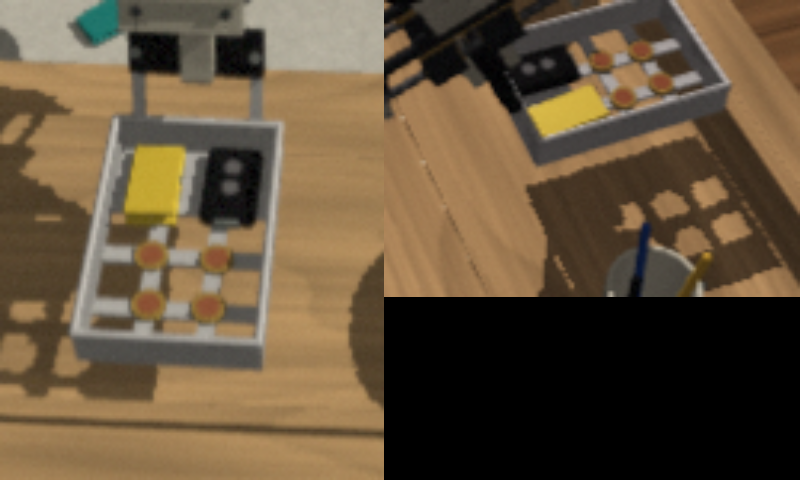

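The sieve is lifted, still level, with all four tokens, the fob and the clip in place (7 pictures viewed). Next I'll carry it over the bowl.

Call:
{"fn": "carry_out", "kwargs": {"moves": [[0,3,0,0,0,0,0],[-1,10,0,0,0,0,0],[-3,21,0,0,0,0,0],[-5,36,0,0,0,0,0],[-8,54,0,0,0,0,0]]}}

```text
time_s: 7.6
tcp_pos: [0.5897, 0.0009, 0.2171]
eef_rot: [-90.0, 64.8, 2.3]
contact_force: [-0.5, -0.1, -3.7]
gripper_width: 0.0137
```

Call:
{"fn": "carry_out", "kwargs": {"moves": [[-3,20,0,0,0,0,0],[-6,40,0,0,0,0,0],[-9,60,0,0,0,0,0],[-12,80,0,0,0,0,0],[-15,100,0,0,0,0,0]]}}

```text
time_s: 8.1
tcp_pos: [0.5745, 0.1015, 0.2172]
eef_rot: [-90.0, 64.8, 2.3]
contact_force: [0.1, 0.0, -3.6]
gripper_width: 0.0135
```

Call:
{"fn": "carry_out", "kwargs": {"moves": [[-3,20,0,0,0,0,0],[-6,40,0,0,0,0,0],[-9,58,0,0,0,0,0],[-11,73,0,0,0,0,0],[-13,85,0,0,0,0,0]]}}

```text
time_s: 8.6
tcp_pos: [0.5616, 0.1866, 0.2173]
eef_rot: [-89.9, 64.8, 2.4]
contact_force: [1.1, -1.4, -3.1]
gripper_width: 0.0135
```

Call:
{"fn": "carry_out", "kwargs": {"moves": [[-1,11,0,0,0,0,0],[-3,20,-2,0,0,0,0],[-4,26,-5,0,0,0,0],[-4,30,-8,0,0,0,0],[-4,32,-10,0,0,0,0]]}}

```text
time_s: 9.1
tcp_pos: [0.5579, 0.2172, 0.207]
eef_rot: [-90.0, 64.8, 2.2]
contact_force: [0.2, -0.1, -3.4]
gripper_width: 0.0136
```

Run:
```python
from h import *
s=r.get_state();print(s['time_s'],s['tcp_pos'],s['eef_rot'],s['gripper_width'])
cv2.imwrite('pics/s2.png',r.capture('scene'));a=r.capture('scene')[150:300,250:400]; b=r.capture('side')[70:220,210:360]
cv2.imwrite('pics/o1.png',np.hstack([cv2.resize(a,(400,400),interpolation=2),cv2.resize(b,(400,400),interpolation=2)]))
```

```text
9.1 [0.55785526 0.21721401 0.20699539] [-90.02274632  64.79925442   2.24891309] 0.01356078645185765
```

View pics/o1.png

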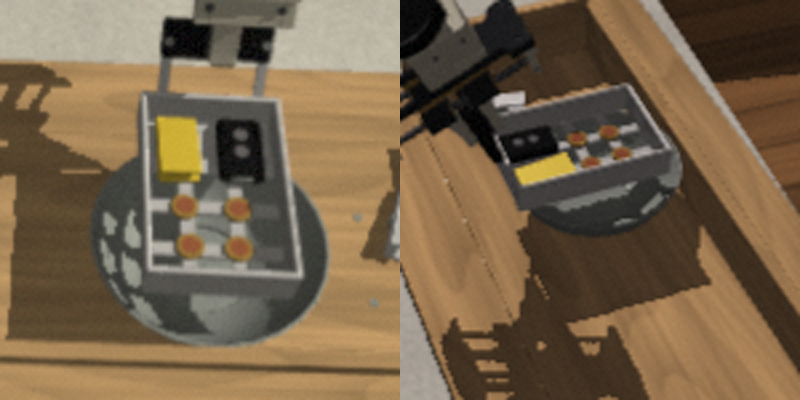

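All four tokens are still in and the mesh is over the bowl (8 viewed). I'll start with moderate shaking, mostly sideways with a diagonal component so the tokens leave the lands.

Call:
{"fn": "carry_out", "kwargs": {"moves": [[7,14,0,0,0,0,0],[9,18,0,0,0,0,0],[-9,-18,0,0,0,0,0],[-9,-18,0,0,0,0,0],[9,18,0,0,0,0,0]]}}

```text
time_s: 9.75
tcp_pos: [0.5651, 0.231, 0.2075]
eef_rot: [-90.0, 64.8, 2.0]
contact_force: [1.6, 0.6, -1.6]
gripper_width: 0.0136
```

Call:
{"fn": "carry_out", "kwargs": {"moves": [[0,0,0,0,0,0,0],[-18,-36,0,0,0,0,0],[-18,-36,0,0,0,0,0],[-9,-18,0,0,0,0,0],[-9,-18,0,0,0,0,0]]}}

```text
time_s: 10.25
tcp_pos: [0.5595, 0.2195, 0.2087]
eef_rot: [-89.8, 64.7, 2.6]
contact_force: [-0.1, 0.6, -2.7]
gripper_width: 0.014
```

```bash
cat > look.py <<'E'
import sys
from h import *
s=r.get_state();print(s['time_s'],s['tcp_pos'],s['eef_rot'],s['gripper_width'],s['contact_force'])
I=r.capture('scene');J=r.capture('side')
o=np.hstack([cv2.resize(I[150:300,250:400],(400,400),interpolation=2),cv2.resize(J[70:220,210:360],(400,400),interpolation=2)])
cv2.imwrite(sys.argv[1],o)
def blobs(I,lo,hi,n):
    m=cv2.inRange(cv2.cvtColor(I,cv2.COLOR_BGR2HSV),lo,hi); k,_,st,c=cv2.connectedComponentsWithStats(m)
    print(n,[(c[i].round(1).tolist(),int(st[i,4])) for i in range(1,k) if st[i,4]>=6])
for n,K,b in(('scene',I,(250,150,400,300)),('side',J,(210,70,360,220))):
    blobs(K[b[1]:b[3],b[0]:b[2]],(4,125,90),(13,255,255),n+' orange'); blobs(K[b[1]:b[3],b[0]:b[2]],(24,170,120),(32,255,255),n+' yellow')
E
python3 look.py pics/o2.png
python3 - <<'E'
import cv2
I=cv2.imread('pics/s2.png');print([cv2.cvtColor(I,cv2.COLOR_BGR2HSV)[v,u].tolist() for u,v in((319,227),(339,228),(321,242),(339,243),(360,280),(317,203))])
E
```

```text
10.25 [0.5594847  0.21953627 0.20872008] [-89.77036301  64.65278817   2.56446017] 0.013961958944736353 [-0.10014464  0.59122394 -2.66547415]
scene orange []
scene yellow [([66.6, 55.2], 323)]
side orange [([138.1, 44.2], 496), ([147.4, 72.4], 9)]
side yellow []
[[10, 156, 149], [11, 164, 146], [10, 161, 146], [10, 158, 147], [18, 119, 178], [24, 187, 207]]
```

View pics/o2.png

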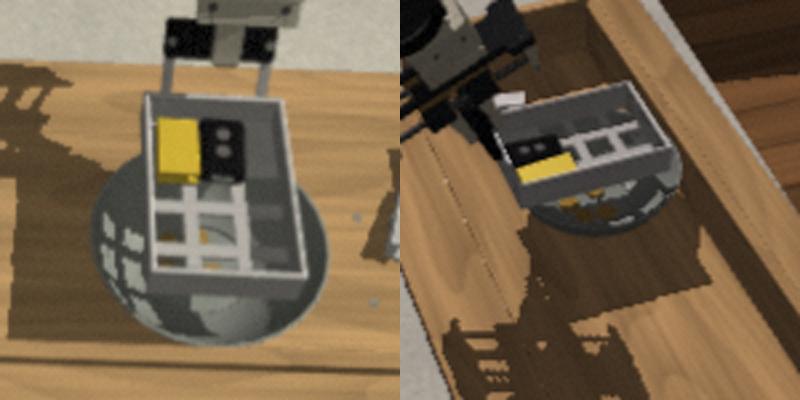

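All four crossings are bare, brass shows in the bowl, and the fob and clip are still in the sieve (9 viewed). I'll carry the sieve back.

Call:
{"fn": "carry_out", "kwargs": {"moves": [[0,-2,2,0,0,0,0],[1,-6,5,0,0,0,0],[2,-12,8,0,0,0,0],[3,-21,10,0,0,0,0],[5,-32,10,0,0,0,0]]}}

```text
time_s: 10.85
tcp_pos: [0.5631, 0.1846, 0.2181]
eef_rot: [-89.9, 64.7, 2.4]
contact_force: [-0.0, 0.5, -3.4]
gripper_width: 0.0134
```

Call:
{"fn": "carry_out", "kwargs": {"moves": [[2,-14,0,0,0,0,0],[4,-30,0,0,0,0,0],[7,-47,0,0,0,0,0],[10,-66,0,0,0,0,0],[13,-85,0,0,0,0,0]]}}

```text
time_s: 11.35
tcp_pos: [0.5758, 0.0985, 0.2175]
eef_rot: [-90.0, 64.8, 2.2]
contact_force: [-0.3, 0.3, -3.0]
gripper_width: 0.0137
```

Call:
{"fn": "carry_out", "kwargs": {"moves": [[3,-20,0,0,0,0,0],[6,-40,0,0,0,0,0],[9,-60,0,0,0,0,0],[12,-80,0,0,0,0,0],[14,-98,0,0,0,0,0]]}}

```text
time_s: 11.85
tcp_pos: [0.5896, 0.0003, 0.2175]
eef_rot: [-90.0, 64.8, 2.2]
contact_force: [0.4, 0.8, -2.1]
gripper_width: 0.0137
```

Call:
{"fn": "carry_out", "kwargs": {"moves": [[3,-17,0,0,0,0,0],[6,-32,0,0,0,0,0],[7,-44,0,0,0,0,0],[8,-52,0,0,0,0,0],[8,-56,0,0,0,0,0]]}}

```text
time_s: 12.35
tcp_pos: [0.5975, -0.0554, 0.2174]
eef_rot: [-90.0, 64.8, 2.2]
contact_force: [0.9, -0.6, -3.0]
gripper_width: 0.0142
```

Call:
{"fn": "carry_out", "kwargs": {"moves": [[0,0,-4,0,0,0,0],[0,0,-12,0,0,0,0],[0,0,-24,0,0,0,0],[0,0,-38,0,0,0,0],[0,0,-50,0,0,0,0]]}}

```text
time_s: 12.85
tcp_pos: [0.5973, -0.0534, 0.1661]
eef_rot: [-90.0, 64.8, 2.3]
contact_force: [0.2, -0.1, -2.9]
gripper_width: 0.0135
```

Call:
{"fn": "carry_out", "kwargs": {"moves": [[0,0,-10,0,0,0,0],[0,0,-18,0,0,0,0],[0,0,-24,0,0,0,0],[0,0,-28,0,0,0,0],[0,0,-31,0,0,0,0]]}}

```text
time_s: 13.35
tcp_pos: [0.598, -0.0537, 0.1363]
eef_rot: [-90.0, 64.8, 2.3]
contact_force: [0.0, -0.1, -2.7]
gripper_width: 0.0139
```

Run:
```python
from h import *
s=r.get_state();print(s['time_s'],s['tcp_pos'],s['eef_rot'],s['gripper_width'],s['contact_force'],s['moment'])
a=r.capture('scene')[165:295,170:380]; b=r.capture('side')[160:260,250:390]
cv2.imwrite('pics/p1.png',np.vstack([cv2.resize(a,(480,297),interpolation=2),cv2.resize(b,(480,300),interpolation=2)]))
```

```text
13.35 [ 0.59800302 -0.0537154   0.13630779] [-89.98153872  64.77263565   2.30369261] 0.013855728152633017 [ 2.80566938e-05 -1.33812306e-01 -2.69680952e+00] [-0.07096775  2.11554914 -0.05300873]
```

View pics/p1.png

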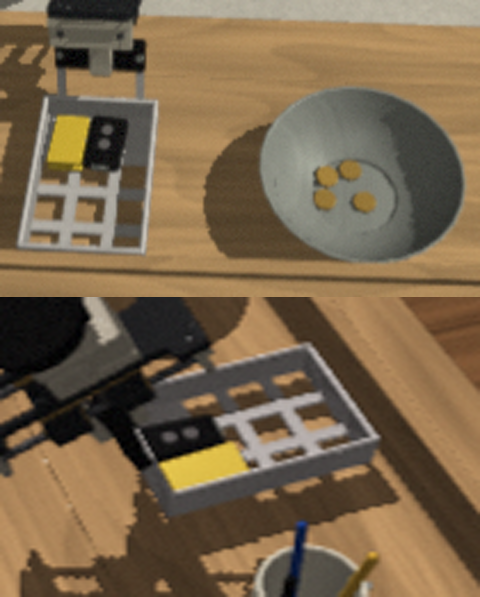

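All four tokens lie in the bowl and the fob and clip are in the sieve (10 viewed). About 9 mm is left to lower.

Call:
{"fn": "carry_out", "kwargs": {"moves": [[0,0,-3,0,0,0,0],[0,0,-5,0,0,0,0],[0,0,-7,0,0,0,0],[0,0,-8,0,0,0,0],[0,0,-8,0,0,0,0]]}}

```text
time_s: 13.95
tcp_pos: [0.5978, -0.0539, 0.1283]
eef_rot: [-90.0, 64.8, 2.3]
contact_force: [-0.2, 0.3, -3.4]
gripper_width: 0.0137
```

Call:
{"fn": "carry_out", "kwargs": {"moves": [[0,0,-1,0,0,0,0],[0,0,-1,0,0,0,0]]}}

```text
time_s: 14.15
tcp_pos: [0.598, -0.0538, 0.1275]
eef_rot: [-90.0, 64.8, 2.3]
contact_force: [-0.0, 0.6, -2.5]
gripper_width: 0.0138
```

Call:
{"fn": "carry_out", "kwargs": {"moves": [[0,0,-0.5,0,0,0,0],[0,0,-1,0,0,0,0],[0,0,-1,0,0,0,0]]}}

```text
time_s: 14.45
tcp_pos: [0.5986, -0.0537, 0.1275]
eef_rot: [-89.9, 64.7, 2.3]
contact_force: [-1.4, -1.2, 4.8]
gripper_width: 0.0139
```

Call:
{"fn": "carry_out", "kwargs": {"moves": [[0,0,-0.5,0,0,0,0],[0,0,-1,0,0,0,0],[0,0,-1,0,0,0,0]]}}

```text
time_s: 14.75
tcp_pos: [0.599, -0.0537, 0.1274]
eef_rot: [-89.9, 64.6, 2.3]
contact_force: [-7.2, -0.4, 12.5]
gripper_width: 0.0137
```

It's on the floor. I'll ease off the press, release and back out along the lean.

Call:
{"fn": "carry_out", "kwargs": {"moves": [[0,0,1,0,0,0,0],[0,0,1.5,0,0,0,0],[0,0,1.5,0,0,0,20],[0,0,1.5,0,0,0,35],[0,0,1.5,0,0,0,55]], "squeeze": 10}}

```text
time_s: 15.25
tcp_pos: [0.598, -0.0538, 0.1269]
eef_rot: [-90.0, 64.8, 2.3]
contact_force: [-0.1, -0.9, -0.3]
gripper_width: 0.0279
```

Call:
{"fn": "carry_out", "kwargs": {"moves": [[0,0,0,0,0,0,55],[0,0,0,0,0,0,55],[-4,0,9,0,0,0,55],[-10,0,21,0,0,0,55],[-18,-1,39,0,0,0,55]]}}

```text
time_s: 15.75
tcp_pos: [0.5792, -0.0549, 0.1653]
eef_rot: [-90.0, 64.9, 2.3]
contact_force: [0.1, -0.8, 0.7]
gripper_width: 0.0483
```

Call:
{"fn": "carry_out", "kwargs": {"moves": [[-9,0,19,0,0,0,55],[-18,0,40,0,0,0,55],[-30,0,65,0,0,0,55],[-45,0,95,0,0,0,55],[-60,0,120,0,0,0,55]]}}

```text
time_s: 16.25
tcp_pos: [0.5195, -0.0548, 0.2876]
eef_rot: [-89.9, 64.7, 2.3]
contact_force: [0.8, -0.2, 0.7]
gripper_width: 0.0479
```

Run:
```python
from h import *
s=r.get_state();print(s['time_s'],s['tcp_pos'],s['gripper_width'],s['contact_force'])
I=r.capture('scene'); cv2.imwrite('pics/f1.png',cv2.resize(I[150:300,50:470],(800,286),interpolation=2))
J=r.capture('side'); cv2.imwrite('pics/f2.png',J)
a=cv2.imread('pics/f1.png');b=cv2.copyMakeBorder(cv2.resize(J[50:320,180:480],(344,310),interpolation=2),0,0,0,456,0)
cv2.imwrite('pics/f.png',np.vstack([a,b]))
H=cv2.imread('pics/scene0.png');d=cv2.absdiff(I,H).max(2)
print('cup diff',d[185:240,105:150].mean(),'sun diff',d[215:255,390:415].mean())
```

```text
16.25 [ 0.51947738 -0.05480061  0.28761073] 0.04794287718277313 [ 0.76730954 -0.18484931  0.66062955]
cup diff 13.84 sun diff 5.049
```

View pics/f.png

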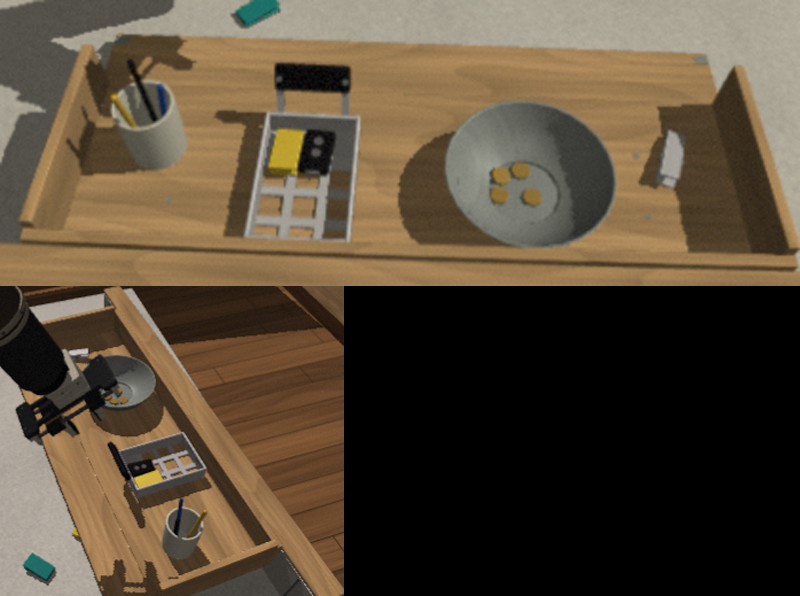

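Everything is in place (11 viewed). I'll check the front's angle numerically, then hand in.

Run:
```python
from h import *
q=atz('scene',np.array([[110,37],[705,55]])*.525+[50,150],.06);print(q.round(3))
z=Ro.from_euler('z',3.1,degrees=True)
print(np.array([z.apply([-.2225,y,.06])+[.670,.0745,0] for y in(-.435,.435)]).round(3))
s=atz('scene',np.array([[266,113],[360,117],[350,241],[246,239]])*.525+[50,150],.094);print('sieve rim',s.round(3))
r.close_job()
```

```text
[[ 0.485 -0.379  0.06 ]
 [ 0.431  0.493  0.06 ]]
[[ 0.471 -0.372  0.06 ]
 [ 0.424  0.497  0.06 ]]
sieve rim [[ 0.62  -0.116  0.094]
 [ 0.614  0.006  0.094]
 [ 0.79   0.014  0.094]
 [ 0.799 -0.106  0.094]]
the job is handed in; nothing more can be done
```

I flipped the front down and shook the sieve over the bowl until all four tokens had dropped in. I then set the sieve back where it started, let go, and handed the job in at about 16 s of the 67 s allowed.

**Last checks:**
- **Tokens, fob and clip:** the final pictures show all four tokens on the bowl's floor, and the fob and yellow clip in the sieve.
- **Sieve:** it is back within about 5 mm of its original place. Its rim is consistent with lying level at the floor height.
- **Bowl, pen cup and sunglasses clip:** all three still stand where they were. A few pixels around the cup and sunglasses clip differ from the first picture (mean 14 and 5). I put this down to lighting, because they look unmoved.
- **Robot:** the gripper was clear and touching nothing when I handed in.

**Where the checks disagreed:**
- **Front:** its edge measured 7–14 mm from the predicted fully-down line. I read this as reading error on a coarse crop, since the pictures show it flat, level with the shelf floor.
- **Lowering the sieve:** I pressed it onto the floor with about 12 N, then eased off before letting go.
- **Shaking:** the strokes were mostly sideways but partly diagonal, so the tokens would slide off the strips between the holes.

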